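# Release and close the soap drawer in the laundry

## Robot

A 6-joint arm with a two-finger parallel gripper is mounted at the origin on the work surface. World frame = base frame: x ahead of the robot, y to its left, z up, the work surface at z = 0. Lengths are in m, angles in rad, forces in N, time in s.
With the tool pointing down it reaches from about 0.375 to 0.925 m from the base axis. Payload 5.7 kg.
Tool frame: the origin (TCP) lies midway between the tips of the shut fingers; the grasp point (between the pads) lies 19 mm behind it; z points along the fingers, y is the line along which they close (so a half turn about z gives the same grasp; the last joint's range is limited). The gripper opens to 88 mm and grips with 3 to 60 N. Pads are 20 mm wide; open, the fingers measure 115 mm over their backs; the gripper's body (75 mm by 178 mm) begins 61 mm behind the grasp point.
Start: joints at [-1.282, 0.359, 1.51, -0, 1.272, -0.115], TCP at [0.236, -0.552, 0.223] pointing down, gripper open.
Joint ranges: [-2.97, 2.97], [-1.01, 2.36], [0.21, 2.38], [-0.96, 4.11], [0.2, 2.71], [-2.98, 2.98]. Speed limits (rad/s): [2.39, 2.39, 3.14, 3.14, 3.14, 3.14].

## Interface

Orientations are given as a unit quaternion [x, y, z, w].
In Python, from bench import move_ptp, servo_line, goto_joints, move_gripper, sleep, inverse_kinematics, capture, PlanningError, close_job, spot_in, silhouettes, current_clock, current_joint_pos, current_qvel, current_joint_torque, current_position, current_orientation, current_force, current_torque, current_finger_gap, current_grip_force gives the robot as it stands. Calls block until the motion is done:
- move_ptp(position, orientation): joint-space move of the TCP to a pose.
- servo_line(position, orientation=None, rate=0.15, contact_N=None): straight line of the TCP; orientation=None keeps the orientation; rate is the mean speed in m/s. With contact_N (N) it stops when the force on the tool has changed by that much, and returns True; else False.
- goto_joints(angles): joint-space move.
- move_gripper(opening): finger opening in m; the grip force is fixed at half the most; returns when the fingers have stopped.
- sleep(seconds).
- inverse_kinematics(position, orientation): joint angles nearest the present ones, or None.
- capture(name): name is "side" or "top"; returns a dict with "image" (400x640x3 uint8, blue, green, red), "range_z" (400x640 float32, m along the optical axis (not along the pixel's ray), 0 where there is no reading), "intrinsics" (3x3 intrinsics, pixels), "R" (3x3) and "t" (3): a world point X has camera coordinates R X + t. Camera axes: x right, y down, z forward; pixel columns grow to the right and rows downward; lengths in m; the calibration is good to about 2 mm. A picture is of the moment at which its call begins.
A pose or a line that the arm cannot do raises PlanningError and nothing moves.
- close_job(): hands the job in; it is judged then, once.
Trained networks look in the newest picture that a camera, given by its name, has taken for a name from the list of things; names that differ only in an ending like _2 or _b are one class to them, and where a whole thing is asked for, a point or a joint stands for the part that bears it (a point fixed in the world has none). Each returns a list of dicts, best first, with "conf" (0 to 1); they miss things now and then, are a little off and sometimes report something else, mostly with a low value. They report only what shows in the picture. A call takes as long as a camera call.
- spot_in(camera, query): "xy" ([column, row] in pixels, amid what is visible of it).
- silhouettes(camera, query): "region" (400x640 bool, what is visible of it) and "xy" ([column, row] in pixels, amid what is visible of it).
Readings, each from a call of its own:
- current_clock(): time.
- current_joint_pos(): joint angles.
- current_qvel(): joint speeds.
- current_joint_torque(): joint torques, N m.
- current_position(): TCP position.
- current_orientation(): TCP orientation.
- current_force(): force on the tool from outside, world axes, zero at the start.
- current_torque(): the same for the moment, N m.
- current_finger_gap(): finger opening in m.
- current_grip_force(): force on a finger pad.
Only numpy, scipy, OpenCV 4.12 (cv2) and the standard library are available. Lean on these libraries where they do the work, as an engineer would, in place of code of your own. Each camera call takes 0.05 s, during which the arm holds its last target. There are 200 camera calls.

## Task

Two low white cabinets on the laundry's counter each have a drawer standing fully extended, held open by its slide's catch. On the soap drawer, the one divided into three compartments, press down the release lever beside it so that the catch lets go, then push that drawer fully home. Leave the other, undivided drawer open and do not press its lever.

Things in the scene. Friction and masses are not known exactly. Their poses are not given: they have to be found in the camera images.
- soap_unit: The soap drawer's white cabinet, 120 mm high, 220 wide, 200 deep, fixed on the counter (z = 0), turned up to 0.2 rad. Origin: foot of the front plane, below the drawer's centre line. x points into the cabinet, away from the robot; y left. Its lever is at the right of the drawer, seen from the robot. The two cabinets may stand either way round.
- soap_pad (a point): Centre of the top of the soap drawer's release lever: a black ribbed pad 32 mm (x) by 34 mm (y), on a steel arm hinged on the cabinet's front. Axes as the cabinet's while the lever is up. It is then 88 mm above the counter, 50 mm in front of the cabinet and 38 mm right of the drawer's side (95 mm high); nothing is below it.
- soap_lever (a joint): Angle of the soap drawer's release lever in rad: 0 up (catch engaged), 0.35 pressed down to its stop (pad centre 17 mm lower). About 5 N on the pad moves it; it is stiff and stays where it is left. The catch lets the drawer pass beyond 0.18 (pad 9 mm lower).
- soap_push (a point): Centre of the outer face of the soap drawer's front, 65 mm above the counter: where to push. A flat white panel 140 mm wide, 12 to 108 mm above the counter, with a flat dark strip near the top. Axes as the cabinet's: push along +x. Moves with the drawer, which has three compartments side by side (two inner walls running front to back) holding two soap tablets.
- soap_drawer (a joint): Extension of the soap drawer in m: 0 fully home (panel's back against the cabinet), 0.12 fully extended. It starts at about 0.118; with the lever up the catch stops it at 0.116. Released, it slides with about 3 N of friction, meets a hard stop at home and stays where it is left.
- lost_drawer (a joint): Extension of the other drawer in m, same scale: same size, on a cabinet of the same make, but undivided, one open compartment with a brush in it. It is to stay extended.
- lost_lever (a joint): Angle of the other drawer's release lever in rad, same shape and scale as soap_lever. It is to stay at 0.

How it is judged:
On the way:
1. the soap drawer's release lever is pressed down past its catch while the drawer is still extended (value of joint soap_lever above 0.18 rad and value of joint soap_drawer above 0.1 m), for 0.1 s.
At the end, for the whole second after the job is handed in: The soap drawer is home (within 12 mm) and at rest; the other drawer is still extended (more than 100 mm) with its lever up (under 0.12 rad) (value of joint soap_drawer between -0.005 and 0.012 m and velocity of joint soap_drawer between -0.01 and 0.01 m/s and value of joint lost_drawer above 0.1 m and value of joint lost_lever below 0.12 rad); the robot touches nothing.
It fails at once if the other drawer's release lever is pressed (value of joint lost_lever above 0.12 rad).
It fails at once if the other drawer is pushed in (value of joint lost_drawer below 0.1 m).
It also fails if it takes over 40 s, if anything falls off the work surface, if the arm or the gripper's body presses on something with over 40 N, if the wrist force passes 120 N, or if a joint passes its speed limit or range.

## Working session

There is one attempt and no reset: what is moved stays moved. The work goes in short steps, each a Python script; the robot and the scene stay as the last script left them, time stands still between calls to the robot, and variables do not carry over. Pictures are saved under pics/ and viewed, at most 10 in all, crops included, and the job is handed in when it is done.

```bash
mkdir -p pics
cat > h.py <<'E'
from bench import *
import numpy as np, cv2
def world(c,u,v,z=None):
    K=c["intrinsics"]; d=c["range_z"]
    z=d[v,u] if z is None else z
    p=(np.linalg.inv(K)@np.stack([u,v,np.ones_like(u)]).astype(float))*z
    return (c["R"].T@(p-np.array(c["t"])[:,None])).T
E
python3 - <<'E'
from h import *
for n in ("top","side"):
    c=capture(n); cv2.imwrite(f"pics/{n}0.png",c["image"])
    np.savez(n+"0.npz",**c)
    for q in ("soap_unit","soap_pad","soap_push","soap_lever","soap_drawer","lost_drawer","lost_lever"):
        for s in silhouettes(n,q)[:2]:
            v,u=np.nonzero(s["region"]&(c["range_z"]>0))
            if len(u): 
                w=world(c,u,v); print(n,q,round(s["conf"],2),np.round(s["xy"]),len(u),np.round(np.median(w,0),3),np.round(np.percentile(w,[2,98],axis=0),3).tolist())
print(current_clock())
E
```

```text
top soap_unit 0.79 [196. 159.] 18777 [0.674 0.167 0.118] [[0.508, 0.044, 0.021], [0.822, 0.266, 0.121]]
top soap_pad 0.87 [232. 216.] 513 [0.574 0.087 0.086] [[0.555, 0.07, -0.002], [0.615, 0.117, 0.089]]
top soap_pad 0.23 [386. 206.] 4786 [ 0.593 -0.205  0.024] [[0.522, -0.261, 0.019], [0.676, -0.111, 0.107]]
top soap_push 0.63 [183. 216.] 5676 [0.572 0.207 0.058] [[0.501, 0.118, 0.021], [0.645, 0.267, 0.107]]
top soap_lever 0.91 [237. 210.] 491 [0.574 0.087 0.087] [[0.555, 0.07, 0.068], [0.614, 0.118, 0.089]]
top soap_drawer 0.73 [184. 220.] 5675 [0.571 0.207 0.058] [[0.501, 0.118, 0.021], [0.645, 0.267, 0.107]]
top lost_drawer 0.76 [387. 205.] 4562 [ 0.593 -0.206  0.024] [[0.523, -0.259, 0.02], [0.676, -0.111, 0.108]]
top lost_lever 0.96 [426. 183.] 475 [ 0.63  -0.286  0.086] [[0.61, -0.307, 0.017], [0.668, -0.261, 0.089]]
side soap_unit 0.65 [310. 152.] 9834 [0.67  0.118 0.093] [[0.504, 0.038, 0.02], [0.815, 0.263, 0.122]]
side soap_push 0.73 [263. 154.] 2761 [0.557 0.164 0.079] [[0.498, 0.116, 0.023], [0.634, 0.266, 0.109]]
side soap_lever 0.67 [277. 164.] 278 [0.579 0.083 0.088] [[0.554, 0.064, 0.054], [0.613, 0.123, 0.091]]
side soap_drawer 0.81 [264. 154.] 2733 [0.556 0.165 0.079] [[0.498, 0.116, 0.024], [0.635, 0.266, 0.109]]
side lost_drawer 0.82 [306. 254.] 5954 [ 0.587 -0.171  0.062] [[0.52, -0.268, 0.021], [0.684, -0.109, 0.109]]
side lost_lever 0.57 [343. 278.] 512 [ 0.63  -0.29   0.088] [[0.611, -0.309, 0.084], [0.669, -0.262, 0.09]]
0.8
```

View pics/top0.png

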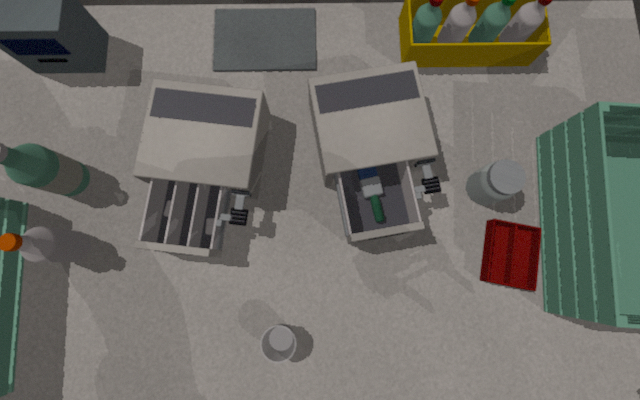

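View pics/side0.png

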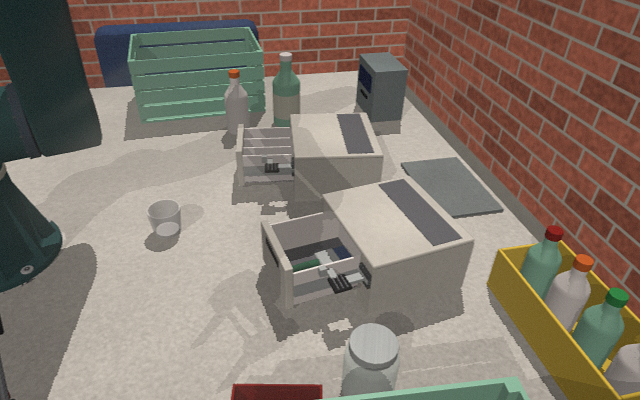

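The top view shows the divided soap drawer on the left (around 183,216) with its pad at (238,210). The undivided drawer with the brush is on the right (around 380,205), and a cup stands clear at (280,343). Next I fit the pose.

```bash
cat >> h.py <<'E'
from scipy.spatial.transform import Rotation as Ro
def fit():
    c=capture("top"); im=c["image"]
    r=silhouettes("top","soap_unit")[0]["region"]&(c["range_z"]>0)
    v,u=np.nonzero(r); w=world(c,u,v); t=w[(w[:,2]>.114)&(w[:,2]<.13)]
    (cx,cy),s,a=cv2.minAreaRect(t[:,:2].astype(np.float32))
    yaw=np.deg2rad((a+45)%90-45); R=np.array([[np.cos(yaw),-np.sin(yaw)],[np.sin(yaw),np.cos(yaw)]])
    o=np.array([cx,cy])+R@[-.1,0]
    l=silhouettes("top","soap_lever")[0]["region"]&(c["range_z"]>0)&(im.max(2)<90)
    v,u=np.nonzero(l); p=world(c,u,v); p=p[p[:,2]>.06]
    q=(p[:,:2]-o)@R
    f=(w[:,:2]-o)@R; f=f[(w[:,2]>.1)&(w[:,2]<.112)&(f[:,0]<-.05)]
    return yaw,o,R,s,q,p,f
E
python3 - <<'E'
from h import *
yaw,o,R,s,q,p,f=fit()
print("yaw",yaw,"o",o,"size",s)
print("pad cab",np.percentile(q,[3,50,97],axis=0).round(4).tolist(),len(q),np.median(p[:,2]))
print("rim cab",np.percentile(f,[1,50,99],axis=0).round(4).tolist(),len(f))
pc=R@[-.05,-.108]+o; print("nominal pad",pc)
print(Ro.from_quat(current_orientation()).as_matrix().round(3).tolist())
E
```

```text
yaw -0.13367124564602018 o [0.63074487 0.1714466 ] size (0.2204369306564331, 0.2001185417175293)
pad cab [[-0.0647, -0.1087], [-0.0505, -0.0937], [-0.0359, -0.077]] 272 0.08665669860865252
rim cab [[-0.1314, -0.0545], [-0.124, 0.0105], [-0.117, 0.082]] 591
nominal pad [0.56679736 0.07107371]
[[0.92, 0.393, -0.0], [0.393, -0.92, 0.0], [0.0, -0.0, -1.0]]
```

The panel spans -0.056 to +0.084 in y, so the drawer centre line is 14 mm left of the cabinet's centre. The pad at -0.094 agrees with that.

Run:
```python
from h import *
yaw,o,R,s,q,p,f=fit()
o=o+R@[0,.014]; np.savez("pose.npz",o=o,R=R,yaw=yaw)
Q=(Ro.from_euler("z",yaw)*Ro.from_euler("x",np.pi)).as_quat()
P=lambda x,y,z:[*(o+R@[x,y]),z]
move_gripper(0)
move_ptp(P(-.052,-.108,.2),Q)
print(current_position(),current_joint_pos())
servo_line(P(-.052,-.108,.105),rate=.15)
f0=np.array(current_force())
hit=servo_line(P(-.054,-.108,.072),rate=.04,contact_N=30)
print("press",hit,current_position(),np.array(current_force())-f0)
sleep(.3)
c=capture("side"); cv2.imwrite("pics/press.png",cv2.resize(c["image"][80:280,180:440],None,fx=3,fy=3))
servo_line(P(-.054,-.108,.16),rate=.15)
c=capture("top"); print(current_clock())
for s in silhouettes("top","soap_lever")[:1]:
    v,u=np.nonzero(s["region"]&(c["range_z"]>0)&(c["image"].max(2)<90)); print("pad z",np.percentile(world(c,u,v)[:,2],[20,50,80]))
```

```text
[0.56702759 0.08434416 0.20003873] [ 2.73357586e-02  3.42042735e-01  1.59714209e+00 -2.40495594e-04
  1.20228717e+00  1.73058769e+00]
press False [0.5668183  0.08524828 0.07284435] [ 0.7111741  -0.65535461  7.70316278]
7.875
pad z [0.06989609 0.07197066 0.07359659]
```

View pics/press.png

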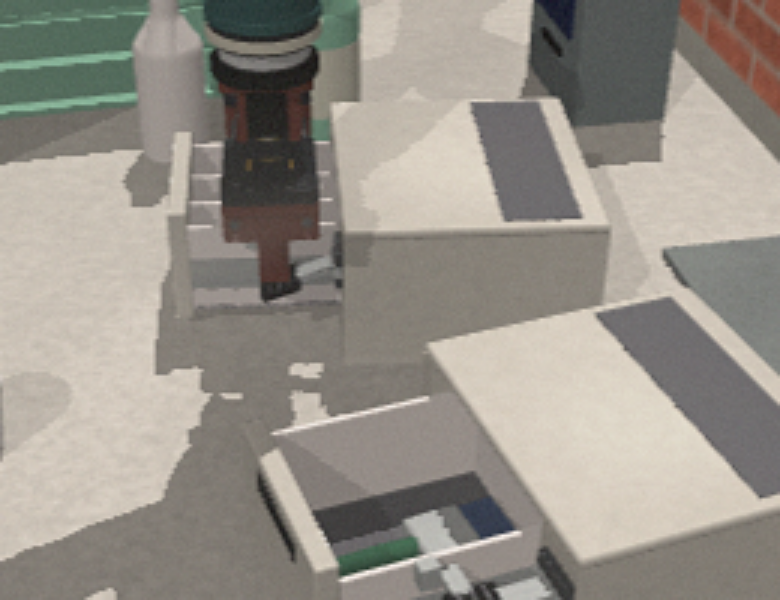

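The crop shows the fingers pressing the soap lever down at about (275,290), and the pad measures 72 mm high, so the catch is released. Now I push the drawer home.

Run:
```python
from h import *
d=np.load("pose.npz"); o,R,yaw=d["o"],d["R"],float(d["yaw"])
P=lambda x,y,z:[*(o+R@[x,y]),z]
loc=lambda:((np.array(current_position())[:2]-o)@R).round(4)
servo_line(P(-.19,-.06,.17),rate=.25)
servo_line(P(-.19,0,.17),rate=.25)
servo_line(P(-.19,0,.065),rate=.2)
hit=servo_line(P(0.0,0,.065),rate=.06,contact_N=18)
print("push",hit,loc(),current_force())
servo_line(P(-.09,0,.065),rate=.15)
servo_line(P(-.12,0,.2),rate=.25)
c=capture("top"); cv2.imwrite("pics/end.png",c["image"]); print(current_clock())
v,u=np.nonzero(silhouettes("top","soap_unit")[0]["region"]&(c["range_z"]>0)); w=world(c,u,v); f=(w[:,:2]-o)@R
f=f[(w[:,2]>.09)&(w[:,2]<.112)&(abs(f[:,1])<.06)&(f[:,0]<.01)]; print(np.percentile(f[:,0],[1,50,99]),len(f))
```

```text
push True [-0.0275 -0.0004] [-0.4705874   0.25249628  0.13944111]
13.4
[-1.55769185e-02 -8.76821750e-03 -1.41098815e-05] 572
```

View pics/end.png

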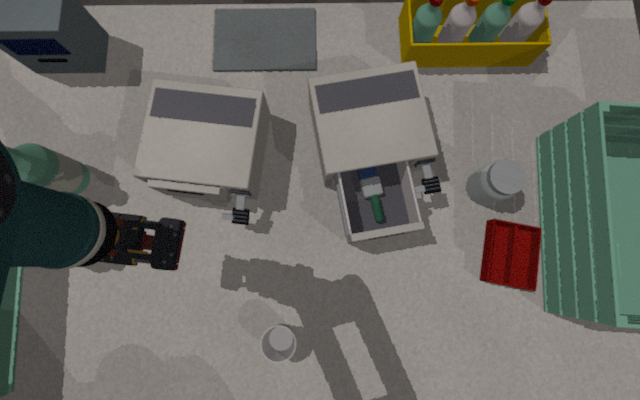

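The picture shows the soap drawer shut (panel around 183,186), the other drawer still open with its lever up, and the gripper clear. The panel moved 116 mm, to within about 2 mm of home.

```bash
python3 -c "
from bench import *
print(current_force(),close_job())"
```

```text
the job is handed in; nothing more can be done
[ 0.54091425  0.91339824 -0.59186262] None
```

I pressed the soap drawer's lever past its catch and pushed the drawer home (within about 2 mm by camera); the other drawer and its lever were left alone, and the job was handed in at about 13.4 s with no verdict returned.

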